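Hang the deep gear pail by its bail

ROBOT

A 6-joint arm with a two-finger parallel gripper is mounted at the origin on the work surface. World frame = base frame: x ahead of the robot, y to its left, z up, the work surface at z = 0. Lengths are in m, angles in degrees, forces in N, time in s.
With the tool pointing down it reaches from about 0.35 to 0.875 m from the base axis. Payload 4.2 kg.
Tool frame: the origin (TCP) lies between the finger pads; the fingertips stand 19 mm ahead of it and the grasp point (between the pads) is the TCP; z points along the fingers, y is the line along which they close (so a half turn about z gives the same grasp; the last joint's range is limited). The gripper opens to 87 mm and grips with 3 to 60 N. Pads are 19 mm wide; open, the fingers measure 117 mm over their backs; the gripper's body (75 mm by 190 mm) begins 51 mm behind the grasp point.
Start: joints at [91.478, 22.042, 0.453, 0, -68.411, -14.817], TCP at [0.144, 0.608, 0.242] pointing down, gripper open.
Joint ranges: [-179.83, 179.83], [-69.29, 118.12], [-61.27, 80.66], [-181.25, 117.63], [-171.15, -9.14], [-177.46, 177.46]. Speed limits (degrees/s): [159.86, 159.86, 180, 180, 180, 180].

INTERFACE

Orientations are given as a 3x3 rotation matrix whose columns are the frame's x, y, z axes.
In Python, from station import r gives the robot as it stands.
- The arm moves only by the tool drive_tool, never from a script. Its argument "steps" is one flat list of numbers, 7 for each row, row after row: the turn, a rotation vector about the tool's x, y, z in rad, then the shift along the tool's x, y, z in m, then the opening, from 0 (shut) to 1 (fully open). A call has 1 to 10 rows; each row shifts and turns the commanded pose from where the row before left it, along the tool's axes as they then stand; what a row does not reach is not made up. A row lasts 1/12 s, in which the tool goes at most 41.7 mm and 7.16 degrees, less where a joint would pass 70% of its speed; a pose out of reach is approached as far as the arm can. A call is refused whole if a number of a shift passes 0.0417 or a number of a turn 0.125, either way. A call with a gripper value outside its range is refused whole. The fingers move at their own pace and stop on an object; the grip force is fixed at half the most. Time passes only in rows, so rows that do not move let the fingers close. It gives the time, the measured TCP pose, the force, the opening and the grip force at its end, in the units of the state.
- r.sense(): the state, without advancing time (a new reading comes with each control period).
- r.capture(name): name is "side" or "top" or "wrist"; returns the picture (400x640x3 uint8, blue, green, red); there is no depth.
- r.camera_params(name): a dict with "camera_matrix" (3x3 intrinsics, pixels), "extrinsics" (4x4, takes a point from world to camera coordinates). Camera axes: x right, y down, z forward; pixel columns grow to the right and rows downward; lengths in m; the calibration is good to about 2 mm. The wrist camera is an equidistant fisheye: a pixel r from the principal point sees the ray r / f radians off the axis. A picture is of the moment at which its call begins: read the wrist's pose just before it. camera_params takes no time and is no camera call; for the wrist camera it gives the pose at the moment of the call.
- r.finish_job(): hands the job in; it is judged then, once.
The state is a dict: "time_s": time; "joints": joint angles; "joint_velocities": joint speeds; "effort": joint torques, N m; "tcp_pos": TCP position; "ee_rot": TCP orientation; "wrist_force": force on the tool from outside, world axes, zero at the start; "moment": the same for the moment, N m; "gripper_width": opening from 0.0 (shut) to 1.0 (fully open); "gripper_force": force on a finger pad.
Only numpy, scipy, OpenCV 4.12 (cv2) and the standard library are available. Lean on these libraries where they do the work, as an engineer would, in place of code of your own. Each camera call takes 0.05 s, during which the arm holds its last target. There are 200 camera calls.

TASK

Two aluminium gear pails stand on the inspection shelf with their wire bails folded over to one side. Swing the bail of the deep pail upright while that pail still stands on the shelf, then hang the pail by its bail over both prongs of the twin-prong hanger, so that it hangs still and clear of the shelf. Leave the shallow pail where it stands.

Things in the scene. Friction and masses are not known exactly. Their poses are not given: they have to be found in the camera images.
- deep_pail: The deeper of two round aluminium pails: 95 mm tall (the other 50), outside diameter 82 mm at the foot, 96 at the rim, 3 mm wall, empty, loose, 0.3 to 0.5 kg. Origin: centre of its underside; z up. Its bail's hinge axis runs along its y, 85 mm above the underside, through the pail's axis. The bail is folded out to its -x side.
- deep_bail (a joint): Bail angle of the deep pail, rad: 0 = level, towards the pail's -x; pi/2 = upright; pi = level towards +x (stops at 0 and pi). Starts folded, 0.45 to 0.75. Slightly stiff: the bail stays where it is left, and under 0.5 N at its bar swings it without the pail sliding. Two legs, 57 mm either side along the pail's y, carry a straight cross bar 85 mm from the hinge axis.
- deep_bail_bar (a point): Middle of the cross bar of the deep pail's bail, on its centre line. The bar is 8 mm round steel, 106 mm long between the legs, along this point's y (the pail's y). Upright, it is 170 mm above the underside, with 71 mm free between bar and rim, through which the prongs pass from their free ends (the pail hangs below them). The point turns with the bail.
- shallow_pail: The shallower pail: same material, diameter and bail as the deep one but only 50 mm tall (hinge 40 mm up); loose; it must stay where it is. Origin: centre of its underside. Its bail is folded to its -x side, too.
- hanger: Fixed hanger: base plate 190 x 120 x 12 mm with two equal steel prongs of 8 mm rod, 34 mm either side of its origin along its y, free space between. Origin on the shelf right below the seat; x points away from the prongs' free ends. Each prong runs back, level and 20 mm above the seat, from x = +45 to a post at x = +95 mm that goes down to the base. Its top is 26 mm above the seat.
- hanger_seat (a point): Point 220 mm above the shelf, midway between the two prongs, level with the rods' centre line at the floor of their dips; axes as the hanger's. The dips are open to the top: floor level from x = -18 to +18 mm, rising to an upturned tip 22 mm higher at x = -40 and to 20 mm higher at x = +45. A bail bar resting in both dips lies along y, its centre line 8 mm above this point.

How it is judged (in metres and radians):
On the way, in this order (a step that is already met when the one before it is completed fails the run):
1. the deep pail's bail is upright (within 20 degrees) while the pail stands on the shelf (value of joint deep_bail between 1.22 and 1.92 rad and height (world z) of deep_pail below 0.008 m and angle between deep_pail's own z axis and vertical below 0.1 rad), for 0.2 s.
2. the deep pail is off the shelf (height (world z) of deep_pail above 0.03 m), for 0.1 s.
At the end, for the whole second after the job is handed in: The bail's bar lies in the dips of both prongs (30 mm along, 20 mm across, 3 to 20 mm above the seat, parallel within 11 degrees); the deep pail hangs over 30 mm clear, upright within 17 degrees, at rest (under 50 mm/s); the shallow pail is within 30 mm of its start (x of deep_bail_bar in the frame of hanger_seat between -0.03 and 0.03 m and y of deep_bail_bar in the frame of hanger_seat between -0.02 and 0.02 m and z of deep_bail_bar in the frame of hanger_seat between 0.003 and 0.02 m and angle between the y axis of deep_bail_bar and the y axis of hanger_seat, either way round below 0.2 rad and height (world z) of deep_pail above 0.03 m and angle between deep_pail's own z axis and vertical below 0.3 rad and linear speed of deep_pail below 0.05 m/s and distance of shallow_pail from where it was at the start of the episode below 0.03 m); the robot touches nothing.
It fails at once if the shallow pail is moved by more than 30 mm (distance of shallow_pail from where it was at the start of the episode above 0.03 m).
It also fails if it takes over 64 s, if anything falls off the work surface, if the arm or the gripper's body presses on something with over 40 N, if the wrist force passes 120 N, or if a joint passes its speed limit or range.

## Working session

There is one attempt and no reset: what is moved stays moved. The work goes in short steps, Python scripts to look and compute and a tool call to move; the robot and the scene stay as the last step left them, time stands still between calls to the robot, and variables do not carry over. Pictures are saved under pics/ and viewed, at most 10 in all, crops included, and the job is handed in when it is done.

Besides the shell and the picture viewer there is one more tool, called after "Call:" as name(argument=value, ...) on one line, values as JSON. drive_tool: Moves the arm, as the interface text tells. Its arguments: {"type":"object","properties":{"steps":{"type":"array"}},"required":["steps"]}

```bash
mkdir -p pics; ls
python3 - <<'E'
from station import r
import cv2,numpy as np
for n in("side","top"):
    im=r.capture(n); cv2.imwrite(f"pics/{n}0.png",im)
    p=r.camera_params(n); print(n,p["camera_matrix"],np.round(p["extrinsics"],4).tolist())
s=r.sense(); print(s)
E
```

```text
pics
side [[430.40632964   0.         319.13601122]
 [  0.         430.40632964 197.55780514]
 [  0.           0.           1.        ]] [[0.7317, -0.6816, -0.0013, -0.4337], [-0.4243, -0.4539, -0.7835, 0.3511], [0.5335, 0.5739, -0.6213, 0.7876], [0.0, 0.0, 0.0, 1.0]]
top [[441.35226217   0.         320.91807599]
 [  0.         441.35226217 205.15345779]
 [  0.           0.           1.        ]] [[-0.006, -0.9998, -0.0204, -0.0031], [-0.9983, 0.0072, -0.0573, 0.544], [0.0574, 0.02, -0.9981, 1.2561], [0.0, 0.0, 0.0, 1.0]]
{'time_s': 0.1, 'joints': array([ 9.14777636e+01,  2.20847969e+01,  3.84941801e-01, -2.21913219e-02,
       -6.84095294e+01, -1.48147804e+01]), 'joint_velocities': array([-0.05285781, -0.1917454 ,  0.12144337,  0.06556951, -0.00386466,
       -0.00437186]), 'effort': array([-2.66119259e-04, -3.91687703e+01,  1.87936145e+01,  4.23187897e+00,
        1.34617285e-02, -7.93321351e-05]), 'tcp_pos': array([0.14407384, 0.60764465, 0.24057524]), 'ee_rot': array([[ 9.72997099e-01, -2.30817132e-01, -3.10783598e-04],
       [-2.30817299e-01, -9.72995219e-01, -1.91774599e-03],
       [ 1.40257675e-04,  1.93769552e-03, -9.99998113e-01]]), 'wrist_force': array([ 0.2383678 ,  0.60041075, -0.54329256]), 'moment': array([0.00355374, 0.00623066, 0.01760663]), 'gripper_force': 0.0, 'gripper_width': 1.0025275072975104}
```

View pics/top0.png

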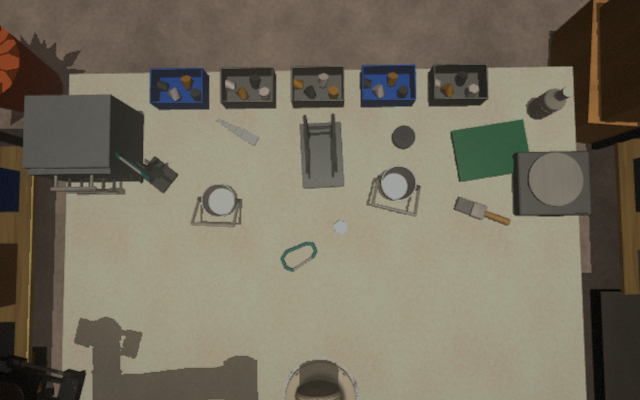

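View pics/side0.png

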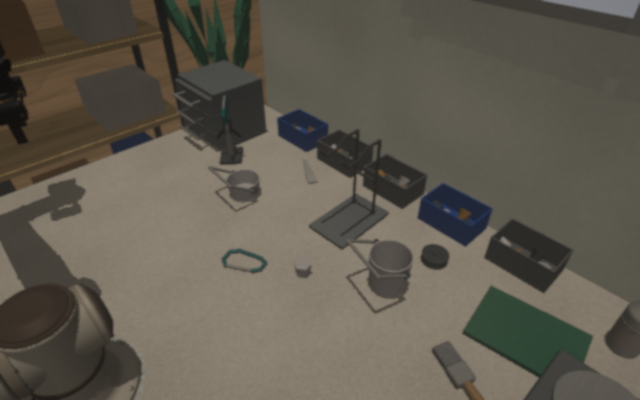

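The top view shows the deep pail at about (396,184), the shallow pail at (220,202) and the hanger at (322,155). The side view shows them at (390,270), (243,185) and (355,200). I'll zoom in.

Run:
```python
import cv2,numpy as np
t=cv2.imread("pics/top0.png")[105:225,290:430]; s=cv2.imread("pics/side0.png")[120:330,300:440]
a=cv2.resize(t,None,fx=3,fy=3,interpolation=cv2.INTER_CUBIC)
b=cv2.resize(s,None,fx=2.6,fy=2.6,interpolation=cv2.INTER_CUBIC)
o=np.zeros((560,800,3),np.uint8); o[:360,:420]=a; o[:546,425:425+364]=b
o=np.clip(o.astype(float)*1.6,0,255).astype(np.uint8)
cv2.imwrite("pics/z.png",o)
```

```text
(no output)
```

View pics/z.png

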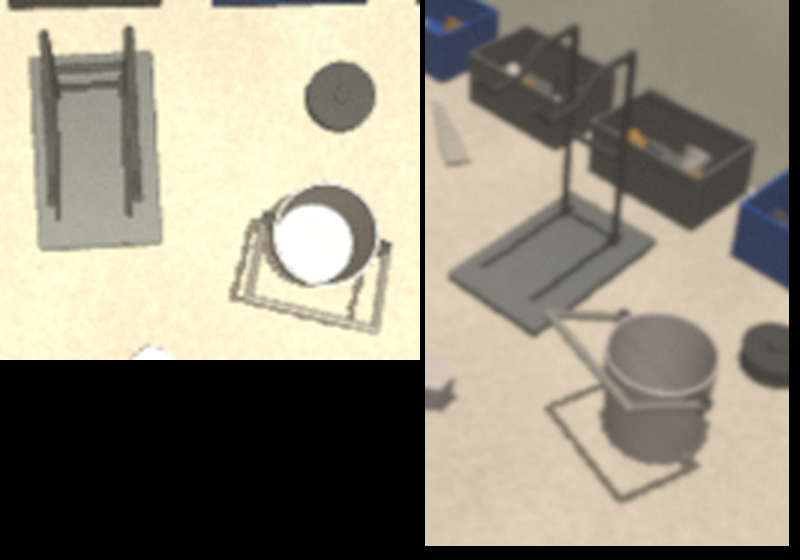

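```bash
cat > h.py <<'E'
from station import r
import cv2,numpy as np
C={n:r.camera_params(n) for n in("side","top")}
def P(n):return C[n]["camera_matrix"]@C[n]["extrinsics"][:3]
def tri(t,s):
    X=cv2.triangulatePoints(P("top"),P("side"),np.array(t,float).T,np.array(s,float).T)
    return (X[:3]/X[3]).T
def plane(n,uv,z):
    p=P(n); H=np.c_[p[:,0],p[:,1],p[:,2]*z+p[:,3]]
    return cv2.perspectiveTransform(np.array([uv],float),np.linalg.inv(H))[0]
def ct(a):return np.array(a,float)/3+[290,105]
def cs(a):return (np.array(a,float)-[425,0])/2.6+[300,120]
E
python3 - <<'E'
from h import *
np.set_printoptions(precision=4,suppress=True)
print("bail ends,lugs,post tops\n",tri(ct([[248,296],[379,330],[268,217],[388,246],[45,33],[129,30]]),cs([[548,315],[628,403],[625,313],[706,403],[573,30],[631,57]])))
print("plate\n",plane("top",ct([[30,57],[152,52],[161,242],[40,250]]),.012))
print("plate side\n",plane("side",cs([[452,275],[566,195],[655,240],[535,332]]),.012))
print("rim ctr",plane("top",ct([[325,234]]),.095),"side",plane("side",cs([[662,353]]),.095), "in floor",plane("top",ct([[313,243]]),.003))
E
```

```text
bail ends,lugs,post tops
 [[ 0.5406 -0.145   0.1208]
 [ 0.5096 -0.2572  0.1305]
 [ 0.6141 -0.1671  0.0901]
 [ 0.5874 -0.2757  0.0855]
 [ 0.7463  0.0268  0.2352]
 [ 0.7489 -0.0414  0.2345]]
plate
 [[ 0.7823  0.0531]
 [ 0.7859 -0.0657]
 [ 0.6002 -0.0728]
 [ 0.5934  0.0441]]
plate side
 [[ 0.5948  0.0355]
 [ 0.7723  0.0469]
 [ 0.7846 -0.0681]
 [ 0.5984 -0.0772]]
rim ctr [[ 0.5978 -0.2176]] side [[ 0.5964 -0.2219]] in floor [[ 0.599  -0.2202]]
```

Call:
drive_tool(steps=[0,0,0,0.0232,0.0291,0,1,0,0,0,0.0232,0.0291,0,1,0,0,0,0.0232,0.0291,0,1,0,0,0,0.0232,0.0291,0,1,0,0,0,0.0232,0.0291,0,1,0,0,0,0.0232,0.0291,0,1,0,0,0,0.0232,0.0291,0,1,0,0,0,0.0232,0.0291,0,1,0,0,0,0.0232,0.0291,0,1,0,0,0,0.0232,0.0291,0,1])

```text
time_s: 0.93
tcp_pos: [0.3029, 0.2694, 0.2414]
ee_rot: [[0.973, -0.23, -0.0], [-0.23, -0.973, -0.0], [-0.0, 0.0, -1.0]]
wrist_force: [0.8, 0.3, 0.2]
gripper_width: 1.0
gripper_force: 0.0
```

Call:
drive_tool(steps=[0,0,0,0.0232,0.0291,0,1,0,0,0,0.0232,0.0291,0,1,0,0,0,0.0232,0.0291,0,1,0,0,0,0.0232,0.0291,0,1,0,0,0,0.0232,0.0291,0,1,0,0,0,0.0232,0.0291,0,1,0,0,0,0.0232,0.0291,0,1,0,0,0,0.0232,0.0291,0,1,0,0,0,0.0232,0.0291,0,1,0,0,0,0.0232,0.0291,0,1])

```text
time_s: 1.77
tcp_pos: [0.4615, -0.0672, 0.2414]
ee_rot: [[0.973, -0.231, -0.0], [-0.231, -0.973, 0.0], [-0.0, -0.0, -1.0]]
wrist_force: [1.8, 1.1, 1.5]
gripper_width: 1.003
gripper_force: 0.0
```

Call:
drive_tool(steps=[0,0,0,0.0232,0.0291,0,1,0,0,0,0.0232,0.0291,0,1,0,0,0,0.0232,0.0291,0,1,0,0,0,0.0232,0.0291,0,1,0,0,0.123,0,0,0,1,0,0,0.123,0,0,0,1,0,0,0.123,0,0,0,1,0,0,0.123,0,0,0,1,0,0,0.123,0,0,0,1,0,0,0.123,0,0,0,1])

```text
time_s: 2.6
tcp_pos: [0.5245, -0.1999, 0.2409]
ee_rot: [[0.559, -0.829, -0.001], [-0.829, -0.559, 0.0], [-0.001, 0.001, -1.0]]
wrist_force: [0.5, -0.6, -1.0]
gripper_width: 1.0
gripper_force: 0.0
```

Call:
drive_tool(steps=[0,0,0.123,0,0,0,0.6,0,0,0.123,0,0,0,0.6,0,0,0.123,0,0,0,0.6,0,0,0.123,0,0,0,0.6,0,0,0.123,0,0,0,0.6,0,0,0.123,0,0,0,0.6,0,0,0.123,0,0,0,0.6,0,0,0,0,0,0,0.6,0,0,0,0,0,0,0.6,0,0,0,0,0,0,0.6])

```text
time_s: 3.43
tcp_pos: [0.5247, -0.1999, 0.2413]
ee_rot: [[-0.256, -0.967, -0.0], [-0.967, 0.256, 0.0], [0.0, 0.0, -1.0]]
wrist_force: [0.4, 0.3, 0.5]
gripper_width: 0.604
gripper_force: 0.0
```

Run:
```python
from h import *
np.set_printoptions(precision=4,suppress=True)
s=r.sense();print(s["tcp_pos"],s["ee_rot"],s["joints"])
p=r.camera_params("wrist");print(p)
im=r.capture("wrist");cv2.imwrite("pics/w0.png",im)
```

```text
[ 0.5247 -0.1999  0.2413] [[-0.2556 -0.9668 -0.0005]
 [-0.9668  0.2556  0.0001]
 [ 0.      0.0005 -1.    ]] [ -4.3186  15.8908  -8.6398  -0.0048 -65.4963 -10.4865]
{'camera_matrix': array([[309.7069,   0.    , 317.2704],
       [  0.    , 309.7069, 198.3188],
       [  0.    ,   0.    ,   1.    ]]), 'extrinsics': array([[-0.9669,  0.2553,  0.0006,  0.5581],
       [ 0.2469,  0.9343,  0.2571,  0.026 ],
       [ 0.065 ,  0.2487, -0.9664,  0.4044],
       [ 0.    ,  0.    ,  0.    ,  1.    ]])}
```

View pics/w0.png

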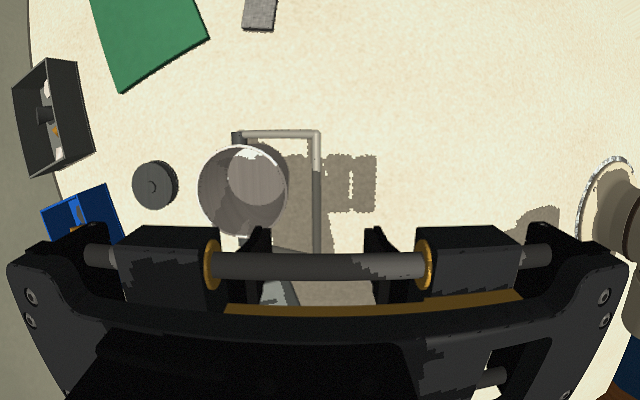

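The wrist view shows the bar running straight up the picture at column 317, rows 132 to 250. It lies midway between the fingers at (258,240) and (378,240), and the pail rim is at (243,190).

```bash
cat >> h.py <<'E'
def wray(p,uv,z):
    K=p["camera_matrix"];E=p["extrinsics"];out=[]
    for u,v in uv:
        d=np.array([u-K[0,2],v-K[1,2]]);n=np.hypot(*d);th=n/K[0,0]
        c=np.r_[d/n*np.sin(th),np.cos(th)]
        w=E[:3,:3].T@c;o=-E[:3,:3].T@E[:3,3]
        out.append(o+w*(z-o[2])/w[2])
    return np.array(out)
E
python3 - <<'E'
from h import *
np.set_printoptions(precision=4,suppress=True)
p=r.camera_params("wrist");s=r.sense()
for z in(.122,.130):
    W=wray(p,[(317.5,135),(317,230),(238,134)],z);print(W,"tool",(W-s["tcp_pos"])@s["ee_rot"])
W=wray(p,[(243,190)],.095);print(W)
E
```

```text
[[ 0.5103 -0.2532  0.122 ]
 [ 0.5324 -0.1714  0.122 ]
 [ 0.5757 -0.2726  0.122 ]] tool [[ 0.0552  0.0003  0.1194]
 [-0.0295 -0.0001  0.1194]
 [ 0.0573 -0.068   0.1194]]
[[ 0.5102 -0.2536  0.13  ]
 [ 0.5316 -0.1743  0.13  ]
 [ 0.5736 -0.2725  0.13  ]] tool [[ 0.0557  0.0003  0.1114]
 [-0.0264 -0.0001  0.1114]
 [ 0.0577 -0.0659  0.1114]]
[[ 0.5944 -0.2197  0.095 ]]
```

Call:
drive_tool(steps=[0,0,0,0,0,0,0.4,0,0,0,0,0,0.023,0.4,0,0,0,0,0,0.023,0.4,0,0,0,0,0,0.023,0.4,0,0,0,0,0,0.023,0.4,0,0,0,0,0,0.023,0.4,0,0,0,0,0,0,0.2,0,0,0,0,0,0,0.2,0,0,0,0,0,0,0.2,0,0,0,0,0,0,0.2])

```text
time_s: 4.32
tcp_pos: [0.5261, -0.2001, 0.1284]
ee_rot: [[-0.257, -0.966, 0.003], [-0.966, 0.257, -0.001], [-0.0, -0.004, -1.0]]
wrist_force: [0.4, -0.0, 0.1]
gripper_width: 0.231
gripper_force: 0.0
```

Run:
```python
from h import *
print(r.sense()["tcp_pos"],r.sense()["wrist_force"])
a=r.capture("wrist")[100:300,180:440]; b=r.capture("side")[180:320,310:450]
o=np.zeros((400,800,3),np.uint8); o[:300,:390]=cv2.resize(a,(390,300)); o[:400,395:795]=cv2.resize(b,(400,400))
cv2.imwrite("pics/c1.png",np.clip(o*1.4,0,255).astype(np.uint8))
```

```text
[ 0.52607105 -0.20012284  0.12839932] [ 0.38880316 -0.04328058  0.06591756]
```

View pics/c1.png

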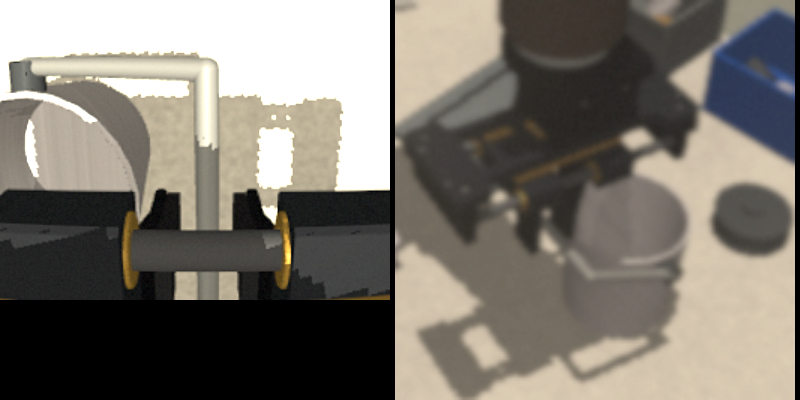

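The bar sits between the two fingers: crop (207,200), fingers at 175 and 235. I'll swing it up along the arc.

Call:
drive_tool(steps=[0,0,0,0,-0.004,0,0.2,0,0,0,0,-0.0027,-0.0041,0.2,0,0,0,0,-0.0027,-0.0041,0.2,0,0,0,0,-0.0027,-0.0041,0.2,0,0,0,0,-0.0034,-0.0036,0.2,0,0,0,0,-0.0034,-0.0036,0.2,0,0,0,0,-0.0034,-0.0036,0.2,0,0,0,0,-0.004,-0.003,0.2,0,0,0,0,-0.004,-0.003,0.2,0,0,0,0,-0.004,-0.003,0.2])

```text
time_s: 5.25
tcp_pos: [0.5588, -0.2089, 0.1591]
ee_rot: [[-0.258, -0.966, 0.001], [-0.966, 0.258, -0.0], [-0.0, -0.001, -1.0]]
wrist_force: [-0.9, -0.6, 0.4]
gripper_width: 0.198
gripper_force: 0.5
```

Call:
drive_tool(steps=[0,0,0,0,-0.0044,-0.0022,0.2,0,0,0,0,-0.0044,-0.0022,0.2,0,0,0,0,-0.0044,-0.0022,0.2,0,0,0,0,-0.0047,-0.0014,0.2,0,0,0,0,-0.0047,-0.0014,0.2,0,0,0,0,-0.0047,-0.0014,0.2,0,0,0,0,-0.0059,-0.0006,0.2,0,0,0,0,-0.0059,-0.0006,0.2,0,0,0,0,-0.0059,-0.0006,0.2,0,0,0,0,0,0,0.2])

```text
time_s: 6.08
tcp_pos: [0.6027, -0.2207, 0.1711]
ee_rot: [[-0.258, -0.966, 0.001], [-0.966, 0.258, -0.0], [0.0, -0.001, -1.0]]
wrist_force: [-0.8, 0.7, 0.6]
gripper_width: 0.202
gripper_force: 0.0
```

Run:
```python
from h import *
print(r.sense()["tcp_pos"],r.sense()["wrist_force"])
a=r.capture("wrist")[100:300,180:440]; b=r.capture("side")[180:320,310:450]
o=np.zeros((400,800,3),np.uint8); o[:300,:390]=cv2.resize(a,(390,300)); o[:400,395:795]=cv2.resize(b,(400,400))
cv2.imwrite("pics/c2.png",np.clip(o*1.4,0,255).astype(np.uint8))
```

```text
[ 0.60271566 -0.22070266  0.17112636] [-0.7665323   0.73779615  0.63164039]
```

View pics/c2.png

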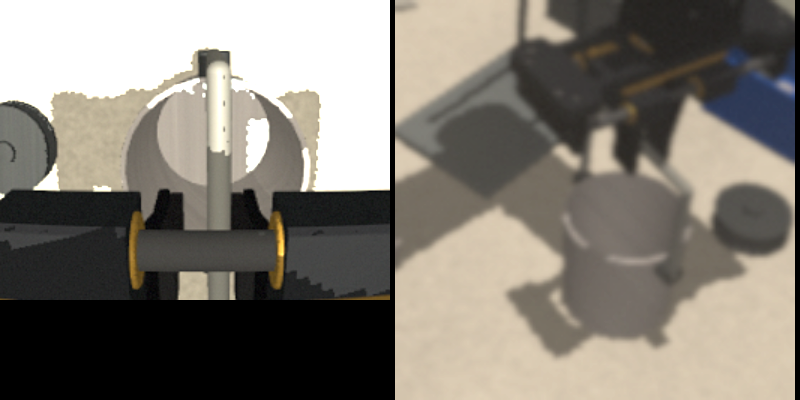

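The bail is upright over the standing pail, with the bar at crop (217,200) between the fingers. Next: grip, lift, and carry to the front of the hanger.

Call:
drive_tool(steps=[0,0,0,0,0,0,0,0,0,0,0,0,0,0,0,0,0,0,0,0,0,0,0,0,0,0,0,0,0,0,0,0,0,0,0,0,0,0,0,0,0,0])

```text
time_s: 6.68
tcp_pos: [0.6012, -0.2203, 0.1712]
ee_rot: [[-0.258, -0.966, -0.0], [-0.966, 0.258, 0.0], [-0.0, 0.0, -1.0]]
wrist_force: [-0.4, -0.0, -0.2]
gripper_width: 0.078
gripper_force: 30.0
```

Call:
drive_tool(steps=[0,0,0,0,0,-0.006,0,0,0,0,0,0,-0.011,0,0,0,0,0,0,-0.012,0,0,0,0,0,0,-0.012,0,0,0,0,0,0,-0.012,0,0,0,0,0,0,-0.012,0,0,0,0,0,0,-0.012,0,0,0,0,0,0,-0.012,0,0,0,0,0,0,-0.006,0,0,0,0,0,0,0,0])

```text
time_s: 7.52
tcp_pos: [0.6021, -0.2205, 0.2683]
ee_rot: [[-0.258, -0.966, 0.003], [-0.966, 0.258, -0.001], [-0.0, -0.004, -1.0]]
wrist_force: [0.0, 0.1, -3.9]
gripper_width: 0.078
gripper_force: 30.0
```

Call:
drive_tool(steps=[0,0,0,-0.006,0.004,0,0,0,0,0,-0.012,0.0068,0,0,0,0,0,-0.0134,0.0068,0,0,0,0,0,-0.0134,0.0068,0,0,0,0,0,-0.0134,0.0068,0,0,0,0,0,-0.0134,0.0068,0,0,0,0,0,-0.0134,0.0068,0,0,0,0,0,-0.0134,0.0068,0,0,0,0,0,-0.0134,0.0068,0,0,0,0,0,-0.0134,0.0068,0,0])

```text
time_s: 8.35
tcp_pos: [0.57, -0.0804, 0.2663]
ee_rot: [[-0.257, -0.966, 0.0], [-0.966, 0.257, 0.0], [-0.0, -0.0, -1.0]]
wrist_force: [-0.4, 0.3, -5.3]
gripper_width: 0.077
gripper_force: 30.0
```

Call:
drive_tool(steps=[0,0,0,-0.0134,0.0068,0,0,0,0,0,-0.0134,0.0068,0,0,0,0,0,-0.0134,0.0068,0,0,0,0,0,-0.0134,0.0068,0,0,0,0,0,-0.008,0.004,0,0,0,0,-0.06,0,0,0,0,0,0,-0.08,0,0,0,0,0,0,-0.08,0,0,0,0,0,0,-0.06,0,0,0,0,0,0,-0.027,0,0,0,0])

```text
time_s: 9.18
tcp_pos: [0.5561, -0.0142, 0.2663]
ee_rot: [[0.049, -0.999, 0.0], [-0.999, -0.049, 0.0], [-0.0, -0.0, -1.0]]
wrist_force: [-0.6, -0.7, -4.8]
gripper_width: 0.08
gripper_force: 30.0
```

Run:
```python
from h import *
p=r.camera_params("wrist");s=r.sense()
print(s["tcp_pos"],s["ee_rot"],s["wrist_force"]);print(p)
a=r.capture("wrist"); b=r.capture("side")[100:300,260:460];c=r.capture("top")[100:220,250:400]
cv2.imwrite("pics/w3f.png",a)
o=np.zeros((600,800,3),np.uint8); o[:320,:500]=cv2.resize(a[:320,:500],(500,320)); o[:300,500:800]=cv2.resize(b,(300,300));o[320:560,:300]=cv2.resize(c,(300,240))
cv2.imwrite("pics/c3.png",np.clip(o*1.4,0,255).astype(np.uint8))
```

```text
[ 0.55610435 -0.01415444  0.26630706] [[ 4.93546468e-02 -9.98781306e-01  1.44177602e-04]
 [-9.98781314e-01 -4.93546356e-02  8.05834764e-05]
 [-7.33694368e-05 -1.47979064e-04 -9.99999986e-01]] [-0.62277744 -0.65198516 -4.79238024]
{'camera_matrix': array([[309.70691629,   0.        , 317.27040104],
       [  0.        , 309.70691629, 198.31875361],
       [  0.        ,   0.        ,   1.        ]]), 'extrinsics': array([[-9.98769431e-01, -4.95941990e-02, -1.95257839e-04,
         5.54749707e-01],
       [-4.79763685e-02,  9.65175720e-01,  2.57165506e-01,
         2.63816919e-03],
       [-1.25654592e-02,  2.56858414e-01, -9.66367355e-01,
         4.23590322e-01],
       [ 0.00000000e+00,  0.00000000e+00,  0.00000000e+00,
         1.00000000e+00]])}
```

View pics/c3.png

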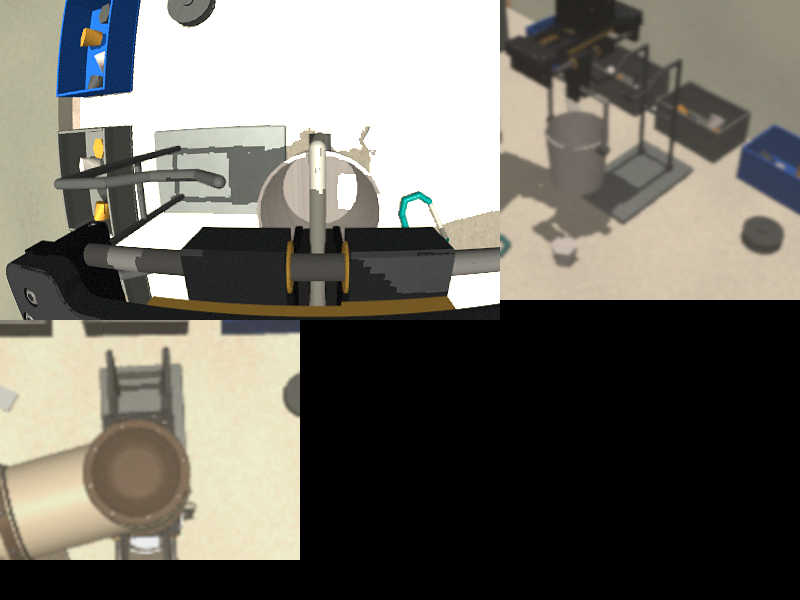

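The wrist view shows the near prong: tip at (219,181), post top at (62,184). The plate's front corner is at (285,125). The pail hangs level.

Run:
```python
from h import *
np.set_printoptions(precision=4,suppress=True)
p=r.camera_params("wrist");s=r.sense()
def show(n,uv,z):
    W=wray(p,uv,z);print(n,W[:,:2].tolist(),((W-s["tcp_pos"])@s["ee_rot"])[:,:2].tolist())
show("tip",[(219,181)],.242);show("post top",[(62,184)],.240);show("post base R,L",[(180,148),(182,197)],.012)
show("plate",[(155,132),(285,125),(285,213),(158,210)],.012)
W=wray(p,[(318,145)],.266);print("bar",(W-s["tcp_pos"])@s["ee_rot"])
```

```text
tip [[0.6136486123426687, -0.04742094230350431]] [[0.035586504987445366, -0.05586785227674554]]
post top [[0.7436392095056686, -0.04148873269834873]] [[0.03562855249392155, -0.18599356478995732]]
post base R,L [[0.7456958075891745, -0.041287106564935665], [0.745901971564321, 0.028195870926164143]] [[0.03551446360897122, -0.1880381908651816], [-0.033885779507358646, -0.19143420566007693]]
plate [[0.7857325040065741, -0.06412920797411328], [0.600082813204012, -0.07337441520406587], [0.5970836352540797, 0.043765098680483755], [0.7881851400832083, 0.04991403488557422]] [[0.060170623235444844, -0.22698395357556547], [0.0608826248401267, -0.04110556762186306], [-0.056271063418958205, -0.04348760391295232], [-0.05363975799907729, -0.23466990052573103]]
bar [[0.0572 0.0004 0.0003]]
```

Call:
drive_tool(steps=[0,0,0,0.0015,-0.005,0,0,0,0,0,0,-0.01,0,0,0,0,0,0,-0.012,0,0,0,0,0,0,-0.012,0,0,0,0,0,0,-0.012,0,0,0,0,0,0,-0.012,0,0,0,0,0,0,-0.012,0,0,0,0,0,0,-0.01,0,0,0,0,0,0,-0.006,0,0,0,0,0,0,-0.004,0,0])

```text
time_s: 10.17
tcp_pos: [0.6527, -0.0121, 0.2655]
ee_rot: [[0.046, -0.999, -0.0], [-0.999, -0.046, -0.0], [0.0, 0.0, -1.0]]
wrist_force: [0.6, 0.2, -4.6]
gripper_width: 0.076
gripper_force: 30.0
```

Run:
```python
from h import *
s=r.sense();print(s["tcp_pos"],s["wrist_force"])
a=r.capture("wrist"); b=r.capture("side")[100:280,300:440]
o=np.zeros((450,800,3),np.uint8); o[:300,:450]=cv2.resize(a[100:300,100:400],(450,300)); o[:450,450:800]=cv2.resize(b,(350,450))
cv2.imwrite("pics/c4.png",np.clip(o*1.5,0,255).astype(np.uint8))
```

```text
[ 0.65269305 -0.01213087  0.26550034] [ 0.57567548  0.15441345 -4.56833784]
```

View pics/c4.png

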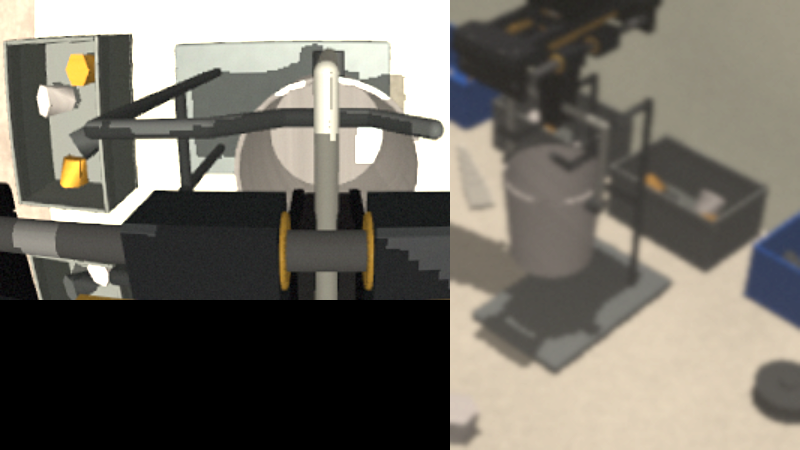

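The bar at crop (326,120) is above the near prong's dip, and the prong passes under it. I'll lower it now.

Call:
drive_tool(steps=[0,0,0,0,0,0.006,0,0,0,0,0,0,0.006,0,0,0,0,0,0,0.006,0,0,0,0,0,0,0.006,0,0,0,0,0,0,0.005,0,0,0,0,0,0,0.003,0,0,0,0,0,0,0.002,0,0,0,0,0,0,0.001,0,0,0,0,0,0,0,0])

```text
time_s: 11.02
tcp_pos: [0.6515, -0.0121, 0.2311]
ee_rot: [[0.046, -0.999, -0.0], [-0.999, -0.046, -0.0], [0.0, 0.0, -1.0]]
wrist_force: [-0.3, 0.0, -4.0]
gripper_width: 0.079
gripper_force: 30.0
```

Call:
drive_tool(steps=[0,0,0,0,0,0.001,0,0,0,0,0,0,0.001,0,0,0,0,0,0,0,0])

```text
time_s: 11.27
tcp_pos: [0.6515, -0.0121, 0.2293]
ee_rot: [[0.046, -0.999, 0.0], [-0.999, -0.046, 0.0], [-0.0, -0.0, -1.0]]
wrist_force: [0.4, -0.1, -3.7]
gripper_width: 0.074
gripper_force: 30.0
```

Call:
drive_tool(steps=[0,0,0,0,0,0.001,0,0,0,0,0,0,0.001,0,0,0,0,0,0,0,0])

```text
time_s: 11.52
tcp_pos: [0.6516, -0.0122, 0.2288]
ee_rot: [[0.046, -0.999, 0.001], [-0.999, -0.046, -0.0], [0.0, -0.001, -1.0]]
wrist_force: [-2.6, 0.3, 2.4]
gripper_width: 0.076
gripper_force: 30.0
```

Contact: the prongs now carry the weight. Release, wait a moment, then rise.

Call:
drive_tool(steps=[0,0,0,0,0,0,0.15,0,0,0,0,0,0,0.25,0,0,0,0,0,0,0.4,0,0,0,0,0,0,0.4,0,0,0,0,0,0,0.4,0,0,0,0,0,0,0.4,0,0,0,0,0,0,0.4,0,0,0,0,0,0,0.4])

```text
time_s: 12.18
tcp_pos: [0.6515, -0.0121, 0.2272]
ee_rot: [[0.046, -0.999, -0.0], [-0.999, -0.046, -0.0], [0.0, 0.0, -1.0]]
wrist_force: [0.0, 0.3, 0.1]
gripper_width: 0.392
gripper_force: 0.0
```

Call:
drive_tool(steps=[0,0,0,0,0,-0.01,0.4,0,0,0,0,0,-0.015,0.4,0,0,0,0,0,-0.015,0.4,0,0,0,0,0,-0.02,0.4,0,0,0,0,0,-0.02,0.4,0,0,0,0,0,-0.02,0.4,0,0,0,0,0,-0.02,0.4,0,0,0,0,0,0,0.4,0,0,0,0,0,0,0.4,0,0,0,0,0,0,0.4])

```text
time_s: 13.02
tcp_pos: [0.6511, -0.012, 0.3469]
ee_rot: [[0.046, -0.999, -0.001], [-0.999, -0.046, 0.0], [-0.0, 0.001, -1.0]]
wrist_force: [0.1, 0.6, -0.1]
gripper_width: 0.401
gripper_force: 0.0
```

Run:
```python
from h import *
s=r.sense();print(s["tcp_pos"],s["wrist_force"])
a=r.capture("wrist"); b=r.capture("side")[100:280,300:440]
c=[r.capture("side") for _ in range(12)]
print("motion",[int((cv2.absdiff(c[0],x)[150:260,320:400]>25).sum()) for x in c])
o=np.zeros((450,800,3),np.uint8); o[:300,:450]=cv2.resize(a[100:300,100:400],(450,300)); o[:450,450:800]=cv2.resize(b,(350,450))
cv2.imwrite("pics/c5.png",np.clip(o*1.5,0,255).astype(np.uint8))
```

```text
[ 0.65113896 -0.01202881  0.34692023] [ 0.10614959  0.6001603  -0.1286676 ]
motion [0, 0, 0, 0, 0, 0, 0, 0, 0, 0, 0, 0]
```

View pics/c5.png

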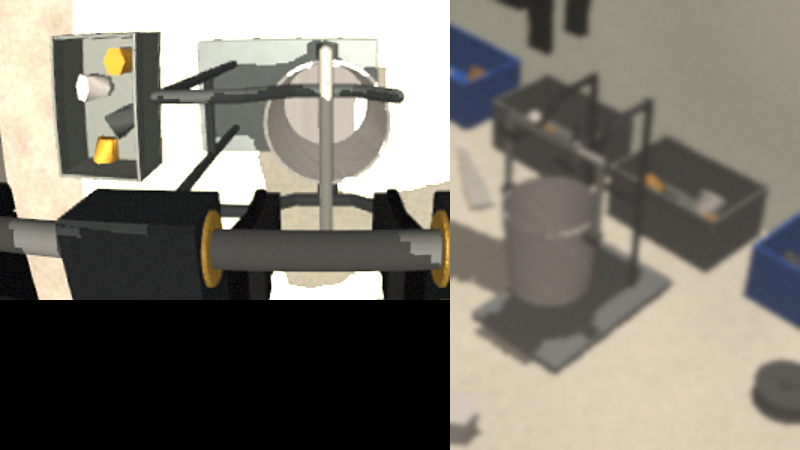

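The bar lies across both prongs, at crop (326,95) and (326,200). The pail hangs still below and the gripper is clear.

```bash
python3 -c "
from station import r
print(r.finish_job())"
```

```text
the job is handed in; nothing more can be done
None
```

The deep pail hangs by its upright bail in the dips of both prongs, still and clear of the shelf in the last pictures, the arm never went near the shallow pail, and the job is handed in (no verdict was returned).

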